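# Unlock the stacking tiers by feel

## Robot

A 6-joint arm with a two-finger parallel gripper is mounted at the origin on the work surface. World frame = base frame: x ahead of the robot, y to its left, z up, the work surface at z = 0. Lengths are in mm, angles in rad, forces in N, time in s.
With the tool pointing down it reaches from about 275 to 1000 mm from the base axis. Payload 8.4 kg.
Tool frame: the origin (TCP) lies midway between the tips of the shut fingers; the grasp point (between the pads) lies 19 mm behind it; z points along the fingers, y is the direction in which the jaws open and shut (so a half turn about z gives the same grasp; the last joint's range is limited). The gripper opens to 85 mm and grips with 20 to 120 N. Pads are 22 mm wide; open, the fingers measure 114 mm over their backs; the gripper's body (76 mm by 85 mm) begins 54 mm behind the grasp point. The pads swing forward as they close: fully open they stand 13 mm farther back than shut.
Start: joints at [1.304, 0.353, 1.633, -0, 1.155, -0.002], TCP at [163.571, 603.218, 198.881] pointing down, gripper open.
Joint ranges: [-2.63, 2.63], [-0.92, 2.1], [0.06, 2.66], [-1.3, 4.44], [0, 2.69], [-3.02, 3.02]. Speed limits (rad/s): [2.22, 2.22, 2.79, 3.14, 3.14, 3.14].

## Interface

Orientations are given as [roll, pitch, yaw] about the fixed x, y, z axes, in that order (R = Rz(yaw) Ry(pitch) Rx(roll)).
In Python, from rig import r gives the robot as it stands. The module is installed in compiled form; this text tells all that it offers.
- The arm moves only by the tool drive_tool, never from a script. Its argument "moves" is a list of rows, each a list of 3 entries, a list of its own where there are three numbers: the closure, from 0 (fully open) to 1 (shut), then the shift along the tool's x, y, z in cm, then the turn about the tool's z in degrees. In form: [[claw, [dx, dy, dz], roll], ...]. A call has 1 to 12 rows; each row is the pose to reach, as a shift and turn from the pose measured when the call began, along the tool's axes at that moment; what a row does not reach only later rows make up. A row lasts 1/8 s, in which the tool goes at most 62.5 mm and 10.7 degrees, less where a joint would pass 70% of its speed; a pose out of reach is approached as far as the arm can. A call with a gripper value outside its range is refused whole. The fingers move at their own pace and stop on an object; "grip_force" is the grip in N (left out, the last holds). Time passes only in rows, so rows that repeat a pose let the fingers close. It gives the time, the measured TCP pose, the force and the opening at its end, in the units of the state.
- r.sense(): the state, without advancing time (a new reading comes with each control period).
- r.grab_frame(name): name is "side" or "top"; returns a dict with "color" (480x640x3 uint8, red, green, blue), "fx", "fy", "cx", "cy" (pixels), "D" ([k1, k2, p1, p2, k3] as OpenCV has them; the pictures are not rectified), "pose" (4x4, takes a point from camera to world coordinates). Camera axes: x right, y up, looking along -z (the intrinsics and any distortion apply to the point x, -y, -z); pixel columns grow to the right and rows downward; lengths in mm; the calibration is good to about 2 mm. A picture is of the moment at which its call begins. There is no depth.
- r.sign_off(): hands the job in, once; it reports no verdict.
Trained networks look in the newest picture that a camera, given by its name, has taken for a name from the list of things; names that differ only in an ending like _2 or _b are one class to them, and where a whole thing is asked for, a point or a joint stands for the part that bears it (a point fixed in the world has none). Each returns a list of dicts, best first, with "score" (0 to 1); they miss things now and then, are a little off and sometimes report something else, mostly with a low value. They report only what shows in the picture. A call takes as long as a camera call.
- r.outline_of(thing, camera): "mask" (480x640 bool, what is visible of it) and "at" ([column, row] in pixels, amid what is visible of it).
- r.spot_point(thing, camera): "at" ([column, row] in pixels: a listed point, or the origin of a listed thing).
The state is a dict: "clock": time; "qpos": joint angles; "qvel": joint speeds; "joint_efforts": joint torques, N m; "eef_pos": TCP position; "tcp_rot": TCP orientation; "contact_force": force on the tool from outside, world axes, zero at the start; "wrist_torque": the same for the moment, N m; "opening": opening from 0.0 (shut) to 1.0 (fully open).
Only numpy, scipy, OpenCV 4.12 (cv2) and the standard library are available. Lean on these libraries where they do the work, as an engineer would, in place of code of your own. Each camera call takes 0.05 s, during which the arm holds its last target.

## Task

The flat lock rail along the top of the enamelled tiers hides a notch somewhere along its length, with a release key at the bottom. Set a fingertip (gripper shut) on top of the rail's blue end cap, run it along the top of the rail until it finds the notch, and press down inside the notch until the release key is fully home. Then take the hand clear, leaving the bowl and the glass dishes undisturbed and never picking anything up.

Things in the scene. Friction and masses are not known exactly. Their poses are not given: they have to be found in the camera images.
- stack: Stack of three white enamelled steel trays, fixed: 220 mm deep along its own x, 410 mm along its own y; origin at the centre of its underside, z up. The lock rail runs along its own y on the near edge of the top tray, centre line at own x = -110 mm, its flat top 205 mm above the origin. The top tray's other rims are 182 mm above the origin.
- lock_rail: The lock rail; origin at the middle of its underside, axes as the stack's, top face 30 mm above the origin. The rail runs along y from -205 to +205 mm, 30 mm wide, rigid, white, all flush with its caps. Its notch is a 44 mm long gap cut right across it with upright ends, in the same white, a grey key in its bottom. The notch's centre is anywhere from y = -60 to +60 mm and is not reported: feel for it or look.
- cap_blue: Blue end cap of the lock rail, 42 mm long (along the stack's y), 30 mm wide, 30 mm high, fixed, flush with the rail's top; origin at the centre of its underside (175 mm above the ledge, top 205 mm), axes parallel to the stack's. It may be at either end of the rail (the other end has a like cap in white). The notch lies from it towards the middle of the rail.
- release (a joint): Travel of the release key in the notch, m, growing downwards: 0 to 0.0015 at the start, 0.008 fully home. The key is 40 mm along the rail and 27 mm across it; at 0 its top is 10 mm below the rail's top. It resists with about 5 N of friction and stays where it is pushed (no spring).
- bowl: Loose blue ceramic bowl in the top tray, 110 mm across, 50 mm high (rim about 207 mm above the ledge); origin at the centre of its underside. Leave it alone.
- dish_a: Loose small clear glass dish in the top tray, 72 mm across, 30 mm high; origin at the centre of its underside. Leave it alone.
- dish_b: Loose small green glass dish in the top tray, 72 mm across, 30 mm high; origin at the centre of its underside. Leave it alone.

How it is judged:
By the outcome, as a careful person would: the job done as asked, in the order asked, and still so for the second after the job is handed in, with the robot touching nothing.
It also fails if it takes over 67 s, if anything falls off the work surface, if the arm or the gripper's body presses on something with over 40 N, if the wrist force passes 120 N, or if a joint passes its speed limit or range.

## Working session

There is one attempt and no reset: what is moved stays moved. The work goes in short steps, Python scripts to look and compute and a tool call to move; the robot and the scene stay as the last step left them, time stands still between calls to the robot, and variables do not carry over. Pictures are saved under pics/ and viewed, and the job is handed in when it is done.

Besides the shell and the picture viewer there is one more tool, called after "Request:" as a command line: name --argument value ..., lists and objects as JSON in quotes. drive_tool: Moves the arm, as the interface text tells. Its arguments: {"type":"object","properties":{"moves":{"type":"array"},"grip_force":{"type":"number"}},"required":["moves"]}

```bash
mkdir -p pics
python3 - <<'E'
from rig import r
import cv2
print(r.sense())
for n in("side","top"):
    f=r.grab_frame(n); cv2.imwrite(f"pics/{n}0.png",f["color"][:,:,::-1])
    print(n,f["fx"],f["fy"],f["cx"],f["cy"],f["D"],f["pose"].tolist() if hasattr(f["pose"],"tolist") else f["pose"])
    for t in("stack","cap_blue","lock_rail","release","bowl","dish_a"):
        print(t,[(d["at"],round(d["score"],2)) for d in r.spot_point(t,n)],[(d["at"],round(d["score"],2),int(d["mask"].sum())) for d in r.outline_of(t,n)])
E
```

```text
{'clock': 0.0, 'qpos': array([ 1.30358532e+00,  3.53613706e-01,  1.63414114e+00,  1.74959592e-05,
        1.15522346e+00, -2.43093151e-03]), 'qvel': array([-7.82643389e-05, -1.14197061e-03, -6.30385072e-04,  1.70262785e-03,
        1.73452878e-03, -2.99747709e-04]), 'joint_efforts': array([-1.31838322e-03, -6.05245543e+01, -3.42067730e+01,  1.14730792e-04,
        9.04824352e-03, -2.54350192e-05]), 'eef_pos': array([163.43326043, 602.70305712, 198.18023807]), 'tcp_rot': array([-3.14020704e+00, -1.93653640e-05,  2.87680549e+00]), 'contact_force': array([-0.32101883,  0.46451776,  0.43731954]), 'wrist_torque': array([-0.03542627,  0.03432209,  0.02029316]), 'opening': 1.0016149736054147}
side 511.04847172072925 511.04847172072925 318.493056469159 240.99962621098666 [-0.00859577  0.          0.          0.          0.        ] [[-0.7632240843716687, 0.3793342459488654, -0.5230626414545716, 211.73343098109163], [-0.6458711615414544, -0.42481084474100944, 0.634339174952582, 473.27210746976436], [0.018423890037682772, 0.8219740117794696, 0.5692269180520575, 549.5929681405607], [0.0, 0.0, 0.0, 1.0]]
stack [([321.6, 312.6], 0.55)] [([302.6, 288.0], 0.94, 44585)]
cap_blue [([290.7, 326.9], 0.83)] [([294.2, 316.2], 0.66, 1758), ([307.0, 211.5], 0.37, 1384)]
lock_rail [] [([349.2, 273.4], 0.55, 3121)]Traceback (most recent call last):
  File "<stdin>", line 8, in <module>
ValueError: it knows: bowl, cap_blue, dish, lock_rail, stack
```

Run:
```python
from rig import r
import cv2
for n in("side","top"):
    f=r.grab_frame(n); cv2.imwrite(f"pics/{n}1.png",f["color"][:,:,::-1])
    if n=="top":print(n,f["fx"],f["fy"],f["cx"],f["cy"],f["D"],f["pose"].tolist() if hasattr(f["pose"],"tolist") else f["pose"])
    for t in("stack","cap_blue","lock_rail","bowl","dish"):
        print(t,[(d["at"],round(d["score"],2)) for d in r.spot_point(t,n)],[(d["at"],round(d["score"],2),int(d["mask"].sum())) for d in r.outline_of(t,n)])
```

```text
stack [([323.3, 313.7], 0.59)] [([298.9, 285.9], 0.85, 45223), ([292.6, 315.9], 0.42, 1798)]
cap_blue [([292.3, 326.4], 0.84)] []
lock_rail [([293.3, 325.9], 0.62)] [([344.4, 271.9], 0.64, 3310)]
bowl [] [([365.1, 169.0], 0.95, 2613)]
dish [([237.9, 264.2], 0.73), ([308.3, 226.5], 0.62)] [([235.8, 247.3], 0.8, 1823), ([309.8, 210.4], 0.62, 1373), ([346.4, 273.6], 0.58, 3306)]
top 481.28495412303005 481.28495412303005 319.83428896623195 238.66883564887524 [-0.05186203  0.          0.          0.          0.        ] [[-0.02515695382092736, 0.9969530613378975, -0.07383577157073436, 542.4532079540517], [-0.9986810965654852, -0.028369850690052895, -0.042792743947821024, -19.163940456890778], [-0.04475706689687555, 0.07266185423465359, 0.9963518755449653, 790.7831451261966], [0.0, 0.0, 0.0, 1.0]]
stack [] [([307.2, 255.6], 0.93, 45175)]
cap_blue [([177.0, 332.7], 0.94)] [([169.2, 333.3], 0.87, 797)]
lock_rail [] [([387.0, 330.1], 0.74, 3539)]
bowl [([422.6, 222.4], 0.86)] [([427.1, 218.3], 0.75, 6162)]
dish [([222.0, 217.6], 0.62), ([316.5, 219.2], 0.57)] [([317.0, 216.7], 0.84, 2436), ([213.8, 214.0], 0.81, 2352), ([277.9, 332.5], 0.49, 740)]
```

View pics/side0.png

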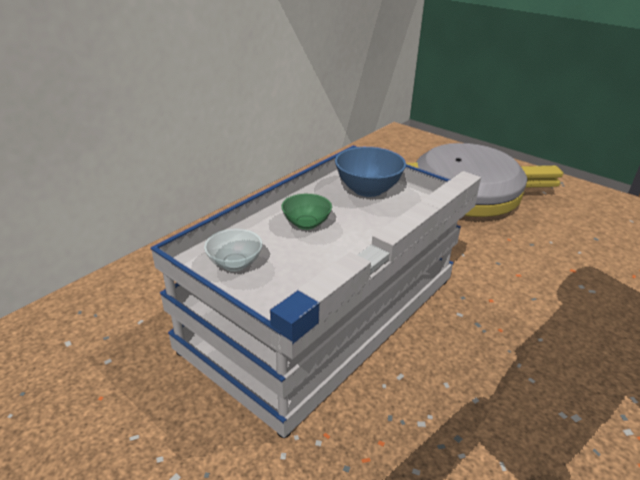

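View pics/top1.png

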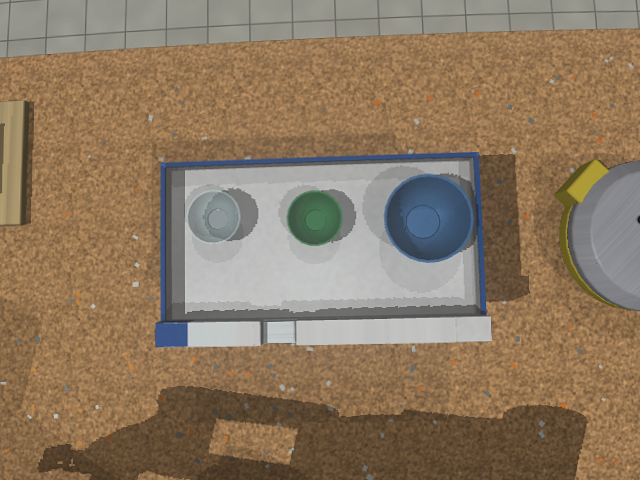

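The stack is seen in both pictures. The blue cap is at about (172,334) in the top view and (295,315) in the side view, and the notch is at top columns 263–296. I'll zoom in for accurate corners.

Run:
```python
import cv2
a=cv2.imread("pics/top1.png")[300:360,145:305]; cv2.imwrite("pics/z1.png",cv2.resize(a,None,fx=5,fy=5,interpolation=cv2.INTER_CUBIC))
a=cv2.imread("pics/top1.png")[300:360,360:520]; cv2.imwrite("pics/z2.png",cv2.resize(a,None,fx=5,fy=5,interpolation=cv2.INTER_CUBIC))
a=cv2.imread("pics/side1.png")[165:345,265:485]; cv2.imwrite("pics/z3.png",cv2.resize(a,None,fx=3.3,fy=3.3,interpolation=cv2.INTER_CUBIC))
```

```text
(no output)
```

View pics/z1.png

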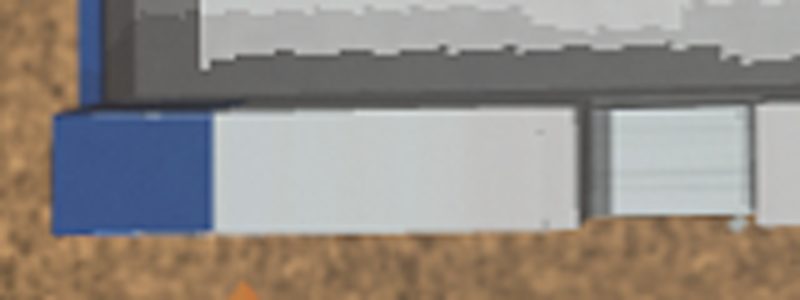

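View pics/z2.png

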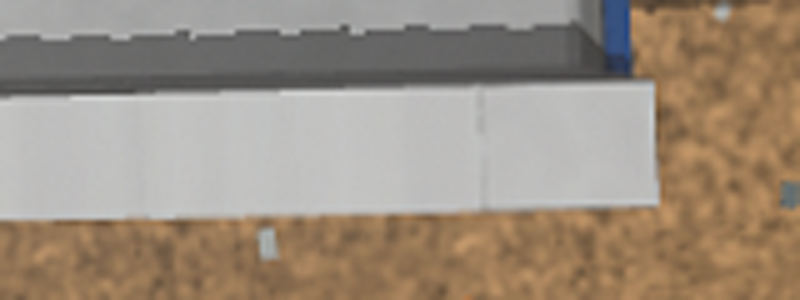

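View pics/z3.png

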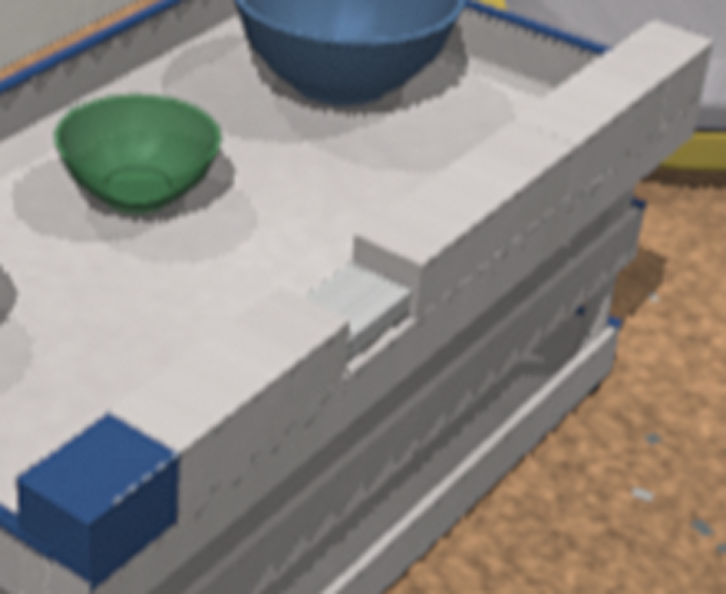

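```bash
cat > h.py <<'E'
import numpy as np,cv2
from scipy.optimize import least_squares
C={"side":(511.0485,318.493,240.9996,-0.00859577,[[-0.7632240843716687, 0.3793342459488654, -0.5230626414545716, 211.73343098109163], [-0.6458711615414544, -0.42481084474100944, 0.634339174952582, 473.27210746976436], [0.018423890037682772, 0.8219740117794696, 0.5692269180520575, 549.5929681405607]]),
"top":(481.28495,319.83429,238.66884,-0.05186203,[[-0.02515695382092736, 0.9969530613378975, -0.07383577157073436, 542.4532079540517], [-0.9986810965654852, -0.028369850690052895, -0.042792743947821024, -19.163940456890778], [-0.04475706689687555, 0.07266185423465359, 0.9963518755449653, 790.7831451261966]])}
def proj(n,P):
    f,cx,cy,k,T=C[n];T=np.array(T);p=(np.atleast_2d(P)-T[:,3])@T[:,:3]
    p=p*[1,-1,-1]
    K=np.array([[f,0,cx],[0,f,cy],[0,0,1]])
    return cv2.projectPoints(p,np.zeros(3),np.zeros(3),K,np.array([k,0,0,0,0]))[0][:,0]
E
python3 - <<'E'
from h import *
# local (x off centre line, y) ; blue at +y ; 'n' near robot x=-15
n0,n1='n0','n1'
obs=[("top",15,205,155.6,323),("top",-15,205,155.5,346.8),("top",15,163,187.5,322.5),("top",-15,163,187.5,346.5),
("top",15,-205,491,316.4),("top",-15,-205,491.6,341),
("top",15,'a',260.6,321.3),("top",-15,'a',260.6,345.5),("top",15,'b',296,320.6),("top",-15,'b',296,344.8),
("side",-15,205,292.3,324.1),("side",15,205,270.5,311.4),("side",-15,163,319.5,303.8),("side",15,163,297.7,290.2),
("side",-15,'a',370.2,263.5),("side",-15,'b',393.8,245.3),("side",15,'b',373.2,236.8),("side",-15,-205,480.2,177.7),("side",15,-205,464.1,171.7)]
def res(p,s=None):
    x,y,z,w,c=p;c0,s0=np.cos(w),np.sin(w);o=[]
    for n,lx,ly,u,v in obs:
        if s and n!=s: continue
        if ly=='a':ly=c+22
        if ly=='b':ly=c-22
        o+=list(proj(n,[x+c0*lx-s0*ly,y+s0*lx+c0*ly,z])[0]-[u,v])
    return np.array(o)
for s in(None,"top","side"):
    f=least_squares(res,[380,50,205,0,50],args=(s,));print(s,f.x.round(3),np.degrees(f.x[3]));print(f.fun.round(1).reshape(-1,2).tolist())
    x,y,z,w,c=f.x
    for ly in(205,184,c,-205):print(ly,x-np.sin(w)*ly,y+np.cos(w)*ly)
E
```

```text
None [ 4.72160e+02  7.86200e+00  2.03412e+02 -1.00000e-03  5.14730e+01] -0.08338649935365687
[[-0.6, -0.2], [-0.4, 0.4], [0.7, -0.2], [0.9, 0.4], [-0.1, -0.3], [0.3, 0.3], [-0.4, -0.2], [0.1, 0.5], [0.2, -0.1], [0.7, 0.6], [-0.6, 0.9], [-1.0, -0.5], [0.4, -0.7], [0.2, 0.2], [1.1, -0.3], [-0.8, 1.0], [-1.0, -0.1], [1.2, -0.1], [-1.2, -0.4]]
205 472.45789654172125 212.86214092424805
184 472.4273338042363 191.8621631642818
51.47326137881322 472.23445856984506 59.33556489543497
-205 471.86119547653885 -197.13742486556933
top [ 4.72253e+02  8.07300e+00  2.03126e+02 -2.00000e-03  5.14770e+01] -0.10288165625172122
[[-0.7, -0.4], [-0.4, 0.2], [0.6, -0.3], [0.8, 0.2], [-0.4, -0.3], [0.1, 0.3], [-0.5, -0.3], [-0.1, 0.3], [0.0, -0.2], [0.5, 0.5]]
205 472.62121821938126 213.07237207190292
184 472.58351014317327 192.07240592666858
51.47661276533948 472.34554814387883 59.549232337161335
-205 471.8850129219875 -196.92696695410098
side [ 4.72936e+02  6.47300e+00  2.02064e+02 -2.00000e-03  5.09090e+01] -0.14321428047315576
[[-0.4, 0.7], [-0.7, -0.6], [0.5, -0.8], [0.5, 0.1], [1.4, -0.4], [-0.5, 1.0], [-0.7, -0.1], [1.1, 0.3], [-1.3, -0.0]]
205 473.4480630828007 211.47220763938248
184 473.39557236212653 190.4722732412887
50.908989471064615 473.06290364508334 57.381678475400385
-205 472.4232442505921 -198.52651156149642
```

Request:
drive_tool --moves '[[1, [-1, -1, -2], 3], [1, [-4, -3, -4], 9], [1, [-8, -6.2, -5], 16], [1, [-12, -9.3, -5], 23], [1, [-16, -12.5, -5], 30], [1, [-20, -15.6, -5], 37], [1, [-24, -18.7, -5], 44], [1, [-28, -21.8, -5], 51], [1, [-32, -24.9, -5], 58], [1, [-36, -28, -5], 65], [1, [-39, -30.4, -5], 72], [1, [-40.6, -31.6, -5], 75]]'

```text
clock: 2.95
eef_pos: [473.7, 189.7, 250.4]
tcp_rot: [3.14, -0.0, 1.561]
contact_force: [-0.4, -0.1, -0.1]
opening: -0.001
```

Request:
drive_tool --moves '[[1, [0.2, -0.14, 1], -0.5], [1, [0.2, -0.14, 2], -0.5], [1, [0.2, -0.14, 3], -0.5], [1, [0.2, -0.14, 3.5], -0.5], [1, [0.2, -0.14, 3.5], -0.5], [1, [0.2, -0.14, 3.5], -0.5]]'

```text
clock: 3.7
eef_pos: [472.5, 191.9, 215.6]
tcp_rot: [3.14, -0.0, 1.57]
contact_force: [-0.4, 0.6, 0.1]
opening: -0.001
```

Run:
```python
from rig import r
import cv2
s=r.sense();print(s['eef_pos'],s['contact_force'],s['wrist_torque'])
for n,(a,b,c,d) in {"side":(200,360,220,420),"top":(280,380,110,250)}.items():
    f=r.grab_frame(n)["color"][a:b,c:d,::-1]; cv2.imwrite(f"pics/{n}2.png",cv2.resize(f,None,fx=4 if n=="side" else 5,fy=4 if n=="side" else 5,interpolation=cv2.INTER_CUBIC)[:600,:800])
```

```text
[472.51459488 191.92417429 215.57576927] [-0.38483377  0.55330954  0.10117033] [ 0.05212342 -0.00724068  0.02234664]
```

View pics/side2.png

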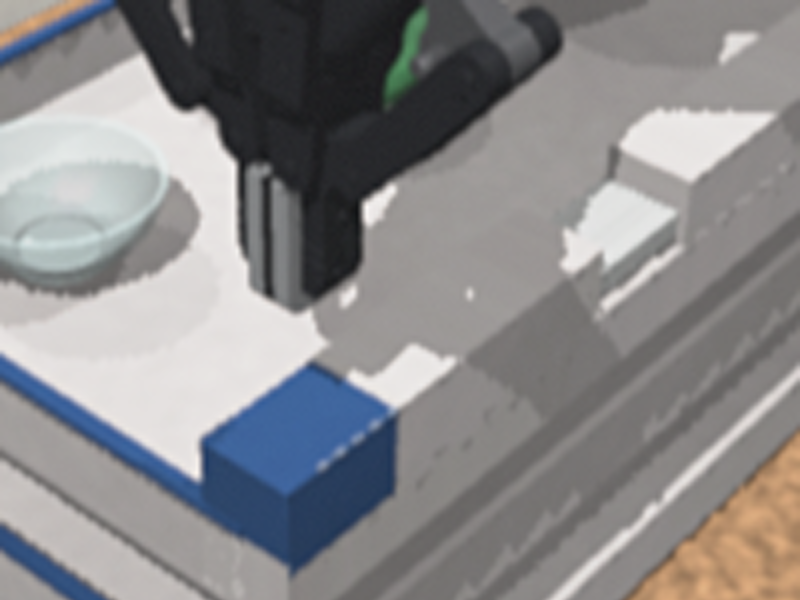

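View pics/top2.png

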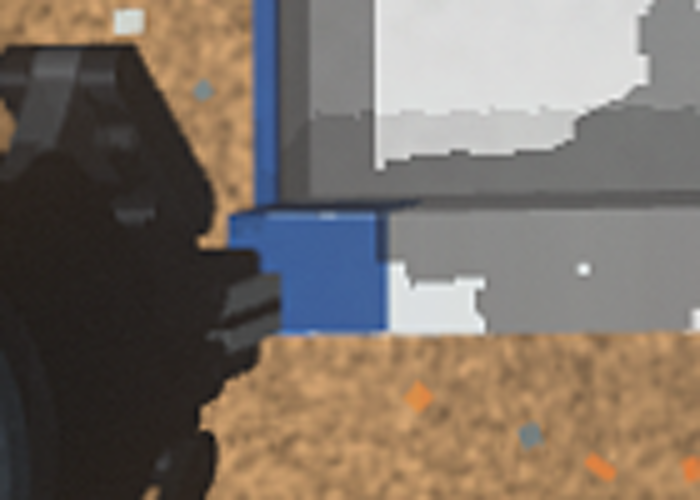

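Run:
```python
from h import *
for n in C:print(n,proj(n,[[472.5,191.9,215.6],[472.5,191.9,205],[472.4,191.9,175]]))
def tri(a,b):
    return least_squares(lambda p:np.r_[proj("side",p)[0]-a,proj("top",p)[0]-b],[470,190,210])
# finger-tip corners: seam end at tip, pads' outer (+y) end
f=tri([287.5,272],[165.5,340.]);print(f.x,f.fun)
```

```text
side [[294.7685021  297.75016824]
 [294.85410167 305.7901181 ]
 [295.15776498 327.58975972]]
top [[168.07203558 335.97980286]
 [171.14670983 334.88218584]
 [179.2905257  332.05216572]]
[477.01903757 189.50327629 243.13423313] [ 5.25563013  0.83001452 -3.95927461 -4.95913556]
```

Run:
```python
from rig import r
import cv2
for n,(a,b,c,d) in {"side":(200,350,220,420),"top":(280,380,110,250)}.items():
    f=r.grab_frame(n)["color"][a:b,c:d,::-1]; cv2.imwrite(f"pics/{n}3.png",cv2.resize(f,None,fx=4 if n=="side" else 5,fy=4 if n=="side" else 5,interpolation=cv2.INTER_CUBIC)[:600,:800])
s=r.sense();print(s['clock'],s['eef_pos'],s['contact_force'],s['opening'],s['qpos'])
```

```text
3.9 [472.60455412 191.77667495 215.67798875] [ 0.02925451 -0.65268757 -1.00656318] -0.0028867436663986066 [ 3.82881885e-01  1.54835492e-01  1.85846523e+00 -5.08894478e-04
  1.12621294e+00  3.84248649e-01]
```

View pics/side3.png

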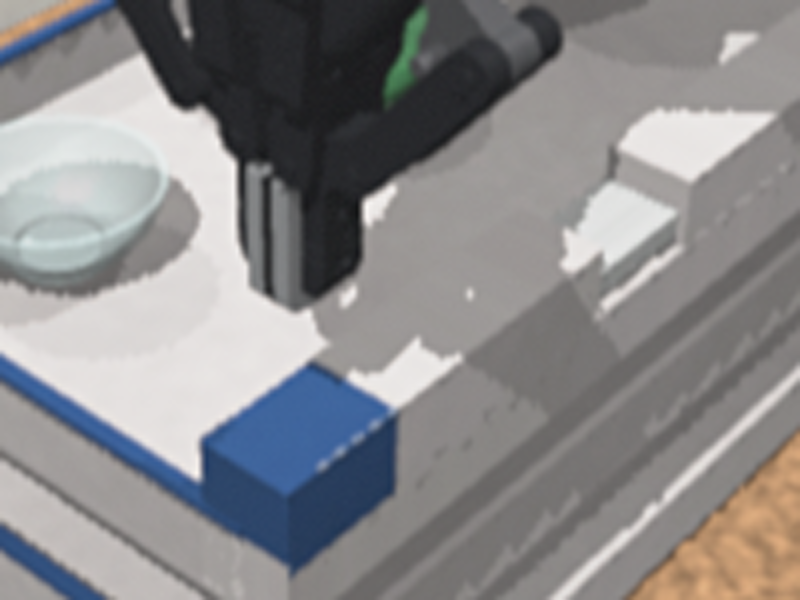

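View pics/top3.png

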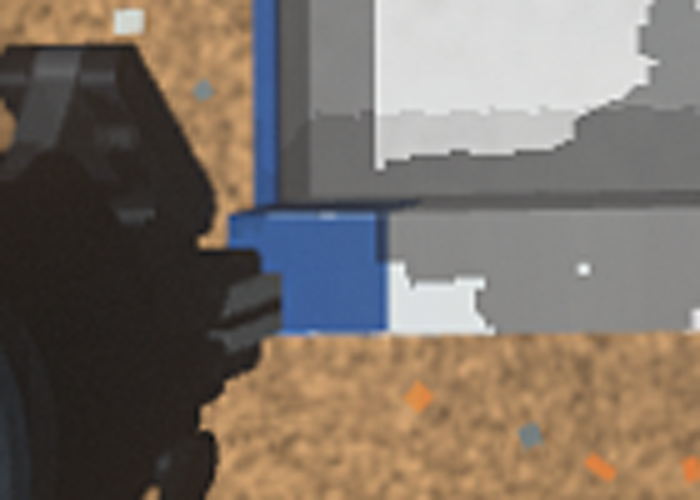

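Run:
```python
from h import *
for z in(215,230,240,250,260):print(z,proj("side",[[472.5,203,z],[458,203,z]]).round(1).tolist(),proj("top",[472.5,181,z]).round(1).tolist())
```

```text
215 [[287.1, 303.9], [298.1, 310.5]] [[177.1, 335.8]]
230 [[286.8, 292.1], [298.1, 298.7]] [[172.7, 337.4]]
240 [[286.6, 284.0], [298.0, 290.6]] [[169.7, 338.5]]
250 [[286.5, 275.7], [298.0, 282.3]] [[166.6, 339.7]]
260 [[286.3, 267.3], [297.9, 273.7]] [[163.4, 340.9]]
```

The reported TCP height is 215.6, but both pictures put the tip at about 252. The x and y agree. I'll go down in small steps by feel and trust neither height.

Request:
drive_tool --moves '[[1, [0, 0, 0.3], 0], [1, [0, 0, 0.6], 0], [1, [0, 0, 0.9], 0], [1, [0, 0, 1.1], 0], [1, [0, 0, 1.3], 0], [1, [0, 0, 1.3], 0]]'

```text
clock: 4.65
eef_pos: [472.5, 191.7, 202.5]
tcp_rot: [3.14, -0.0, 1.57]
contact_force: [-0.7, 0.4, 0.0]
opening: -0.003
```

Request:
drive_tool --moves '[[1, [0, 0, 0.2], 0], [1, [0, 0, 0.4], 0], [1, [0, 0, 0.5], 0], [1, [0, 0, 0.5], 0]]'

```text
clock: 5.15
eef_pos: [472.5, 191.7, 197.4]
tcp_rot: [3.14, -0.0, 1.57]
contact_force: [-0.4, -0.5, -0.2]
opening: 0.004
```

Run:
```python
from rig import r
import cv2
f=r.grab_frame("side")["color"][200:350,220:420,::-1]; cv2.imwrite(f"pics/side4.png",cv2.resize(f,None,fx=4,fy=4,interpolation=cv2.INTER_CUBIC))
s=r.sense();print(s['clock'],s['eef_pos'],s['contact_force'],s['opening'])
```

```text
5.2 [472.50069542 191.73029413 197.44707796] [ 0.53673699 -0.50848347  0.35309354] 0.0004766133705413832
```

View pics/side4.png

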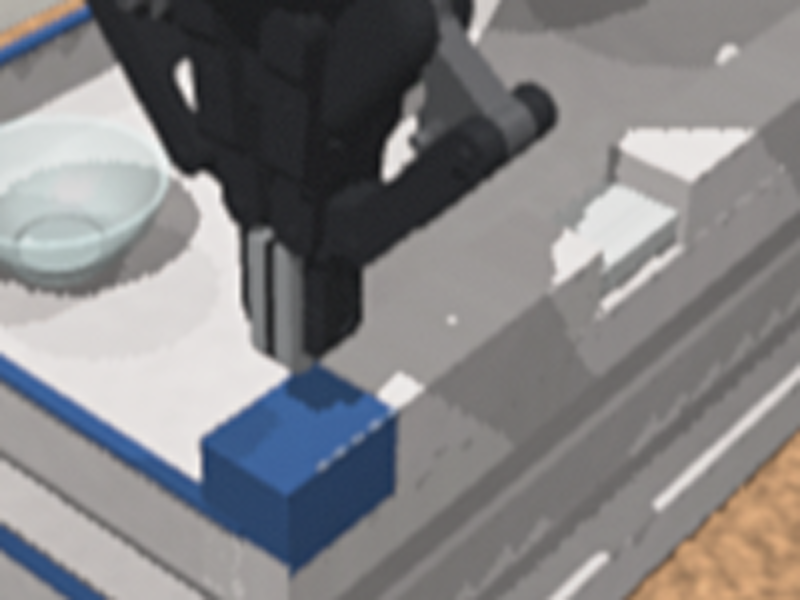

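The pictures are right: there was no contact at a reported 197, and the tip shows about 28 mm above the cap. I'll keep going down.

Request:
drive_tool --moves '[[1, [0, 0.0, 0.3], 0], [1, [0, 0, 0.6], 0], [1, [0, 0, 0.9], 0], [1, [0, 0, 1.2], 0], [1, [0, 0, 1.5], 0], [1, [0, 0, 1.8], 0], [1, [0, 0, 2.0], 0], [1, [0, 0, 2.1], 0], [1, [0, 0, 2.1], 0]]'

```text
clock: 6.32
eef_pos: [472.6, 191.7, 176.4]
tcp_rot: [3.14, -0.0, 1.57]
contact_force: [-0.4, -0.2, 0.1]
opening: -0.001
```

Run:
```python
from rig import r
import cv2
f=r.grab_frame("side")["color"][200:350,220:420,::-1]; cv2.imwrite(f"pics/side5.png",cv2.resize(f,None,fx=4,fy=4,interpolation=cv2.INTER_CUBIC))
f=r.grab_frame("top")["color"][280:380,110:250,::-1]; cv2.imwrite(f"pics/top5.png",cv2.resize(f,None,fx=5,fy=5,interpolation=cv2.INTER_CUBIC))
s=r.sense();print(s['clock'],s['eef_pos'],s['contact_force'],s['opening'])
```

```text
6.425 [472.63538551 191.73887737 176.53995644] [ 0.8388097  -0.04320675  0.05265862] -0.00011768600969997968
```

View pics/side5.png

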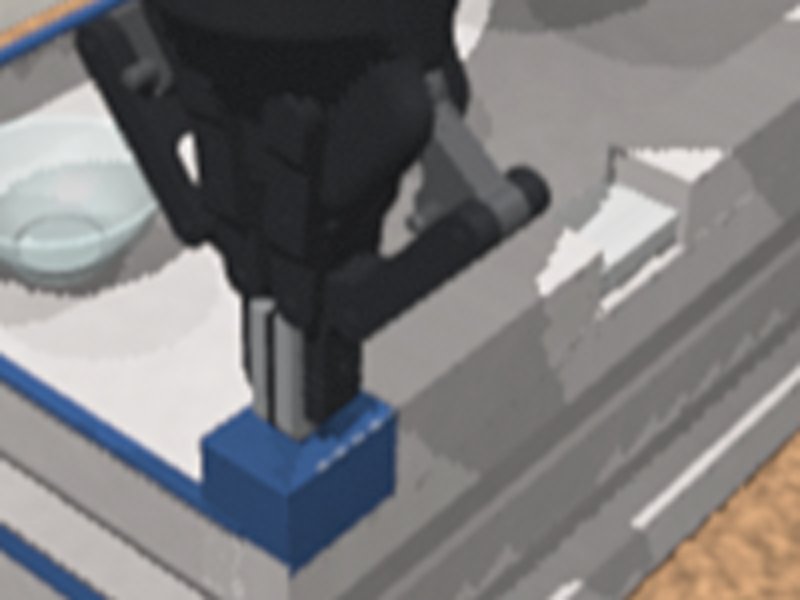

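View pics/top5.png

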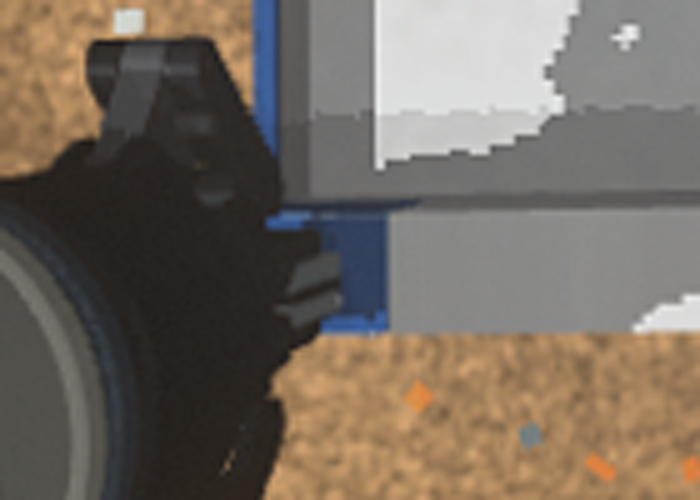

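The tip is centred over the cap, about 7 mm above it. Next I'll creep down to contact.

Request:
drive_tool --moves '[[1, [0, -0.02, 0.15], 0], [1, [0, -0.02, 0.3], 0], [1, [0, -0.02, 0.4], 0], [1, [0, -0.02, 0.5], 0], [1, [0, -0.02, 0.6], 0], [1, [0, -0.02, 0.6], 0]]'

```text
clock: 7.18
eef_pos: [472.5, 191.8, 172.6]
tcp_rot: [3.139, -0.0, 1.57]
contact_force: [-7.7, -4.0, 23.1]
opening: 0.003
```

Contact is at a reported z of about 172.6, so the real top at 205 is the reported z plus about 32 mm. I'll slide along −y with a light press of about 7 N.

Request:
drive_tool --moves '[[1, [0, 0, 0.07], 0], [1, [-0.5, 0, 0.07], 0], [1, [-1.2, 0, 0.07], 0], [1, [-2.0, 0, 0.07], 0], [1, [-2.8, 0, 0.07], 0], [1, [-3.6, 0, 0.07], 0], [1, [-4.0, 0, 0.07], 0]]'

```text
clock: 8.05
eef_pos: [473.5, 152.3, 172.7]
tcp_rot: [3.137, -0.002, 1.569]
contact_force: [0.4, 4.8, 5.4]
opening: -0.001
```

Request:
drive_tool --moves '[[1, [-0.5, -0.1, 0.06], 0], [1, [-1.2, -0.1, 0.06], 0], [1, [-2.0, -0.1, 0.06], 0], [1, [-2.8, -0.1, 0.06], 0], [1, [-3.6, -0.1, 0.06], 0], [1, [-4.4, -0.1, 0.06], 0], [1, [-5.0, -0.1, 0.06], 0], [1, [-5.5, -0.1, 0.06], 0]]'

```text
clock: 9.05
eef_pos: [473.4, 97.8, 172.6]
tcp_rot: [3.135, -0.004, 1.569]
contact_force: [0.0, 4.8, 7.0]
opening: -0.001
```

Request:
drive_tool --moves '[[1, [-0.4, -0.05, 0.08], 0], [1, [-0.9, -0.05, 0.08], 0], [1, [-1.4, -0.05, 0.1], 0], [1, [-1.9, -0.05, 0.1], 0], [1, [-2.4, -0.05, 0.1], 0], [1, [-2.8, -0.05, 0.1], 0], [1, [-3.2, -0.05, 0.1], 0], [1, [-3.6, -0.05, 0.1], 0], [1, [-3.8, -0.05, 0.1], 0], [1, [-3.8, -0.05, 0.1], 0]]'

```text
clock: 10.3
eef_pos: [472.8, 59.6, 171.4]
tcp_rot: [3.135, -0.004, 1.568]
contact_force: [1.0, -0.0, -0.1]
opening: -0.001
```

Run:
```python
from rig import r
import cv2
f=r.grab_frame("side")["color"][180:330,280:480,::-1]; cv2.imwrite(f"pics/side6.png",cv2.resize(f,None,fx=4,fy=4,interpolation=cv2.INTER_CUBIC))
f=r.grab_frame("top")["color"][280:380,210:350,::-1]; cv2.imwrite(f"pics/top6.png",cv2.resize(f,None,fx=5,fy=5,interpolation=cv2.INTER_CUBIC))
s=r.sense();print(s['clock'],s['eef_pos'],s['contact_force'],s['opening'])
```

```text
10.4 [472.80303611  59.79928921 171.46455025] [ 0.2432172  -0.07134738 -0.50715137] -0.002155441434235881
```

View pics/side6.png

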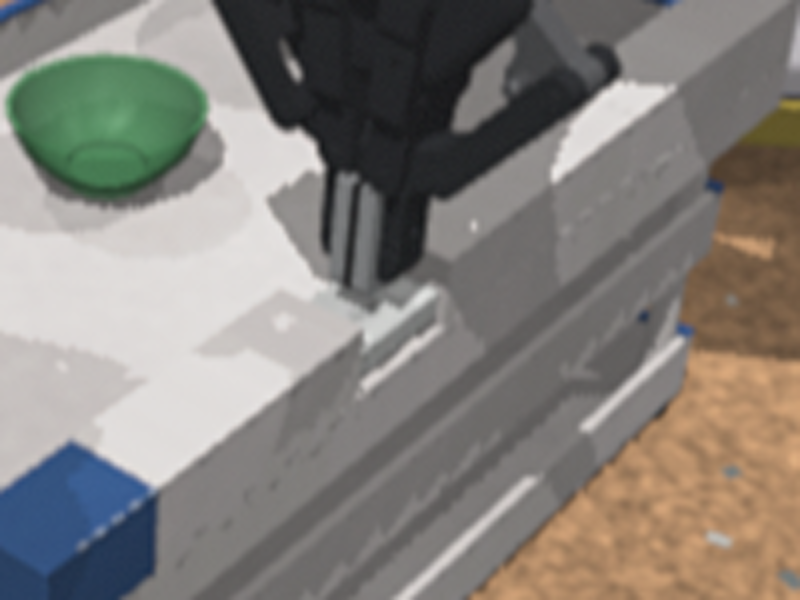

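View pics/top6.png

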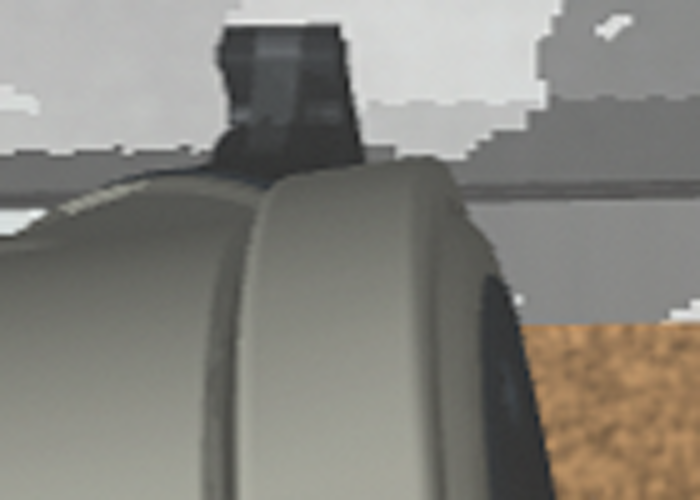

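The force fell to zero and the tip dropped 1.2 mm. The side view shows the tip over the pale key at about (370,290) in the crop, so it has found the notch. Now I'll go down in it.

Request:
drive_tool --moves '[[1, [-0.05, -0.03, 0.2], 0], [1, [-0.05, -0.03, 0.4], 0], [1, [-0.05, -0.03, 0.6], 0], [1, [-0.05, -0.03, 0.8], 0], [1, [-0.05, -0.03, 0.9], 0], [1, [-0.05, -0.03, 1.0], 0], [1, [-0.05, -0.03, 1.1], 0], [1, [-0.05, -0.03, 1.1], 0]]'

```text
clock: 11.4
eef_pos: [472.5, 59.4, 160.5]
tcp_rot: [3.135, -0.004, 1.569]
contact_force: [-2.4, -0.3, 3.8]
opening: -0.003
```

On the key, which pushes back with about 4 N of friction. I'll press until it stops.

Request:
drive_tool --moves '[[1, [0, 0, 0.1], 0], [1, [0, 0, 0.2], 0], [1, [0, 0, 0.3], 0], [1, [0, 0, 0.4], 0], [1, [0, 0, 0.5], 0], [1, [0, 0, 0.6], 0], [1, [0, 0, 0.65], 0], [1, [0, 0, 0.65], 0]]'

```text
clock: 12.4
eef_pos: [472.6, 59.4, 154.6]
tcp_rot: [3.135, -0.004, 1.569]
contact_force: [-5.2, -0.9, 11.2]
opening: -0.001
```

Request:
drive_tool --moves '[[1, [0, 0, 0.1], 0], [1, [0, 0, 0.2], 0], [1, [0, 0, 0.25], 0], [1, [0, 0, 0.25], 0], [1, [0, 0, 0.25], 0]]'

```text
clock: 13.02
eef_pos: [472.7, 59.4, 154.4]
tcp_rot: [3.134, -0.004, 1.569]
contact_force: [-12.3, -2.6, 32.4]
opening: 0.004
```

It is hard against the stop: 32 N with only 0.2 mm more travel, 18.2 mm below the rail top (18 expected). Now I'll lift straight out.

Request:
drive_tool --moves '[[1, [0, 0, -0.3], 0], [1, [0, 0, -0.8], 0], [1, [0, 0, -1.6], 0], [1, [0, 0, -2.6], 0], [1, [0, 0, -4], 0], [1, [0, 0, -6], 0], [1, [0, 0, -8], 0], [1, [0, 0, -10], 0], [1, [0, -3, -12], 0], [1, [0, -7, -13], 0], [1, [0, -10, -13], 0], [1, [0, -10, -13], 0]]'

```text
clock: 14.52
eef_pos: [370.5, 59.0, 284.5]
tcp_rot: [3.133, -0.004, 1.569]
contact_force: [0.6, 0.1, 0.6]
opening: -0.002
```

Run:
```python
from rig import r
import cv2
f=r.grab_frame("side")["color"][:,:,::-1]; cv2.imwrite(f"pics/side7.png",f);cv2.imwrite("pics/side7z.png",cv2.resize(f[180:330,280:480],None,fx=4,fy=4,interpolation=cv2.INTER_CUBIC))
f=r.grab_frame("top")["color"][:,:,::-1]; cv2.imwrite(f"pics/top7.png",f)
s=r.sense();print(s['clock'],s['eef_pos'],s['contact_force'],s['qvel'])
for n in("top","side"):
  for t in("bowl","dish"):print(n,t,[(d["at"],round(d["score"],2),int(d["mask"].sum())) for d in r.outline_of(t,n)])
```

```text
14.625 [372.42092149  59.14584457 284.45198619] [ 0.81304245  0.53542354 -0.05450499] [-2.45759784e-03  2.27879551e-02 -1.00135689e-02  5.29352412e-05
 -4.68271381e-03  8.40564256e-04]
top bowl []
top dish [([215.3, 214.9], 0.9, 2239), ([315.0, 216.1], 0.61, 2488), ([425.7, 219.9], 0.54, 6421)]
side bowl [([367.5, 168.8], 0.7, 2759)]
side dish [([308.1, 212.4], 0.75, 1303), ([367.2, 166.5], 0.58, 2707), ([234.8, 248.3], 0.56, 1725)]
```

View pics/side7.png

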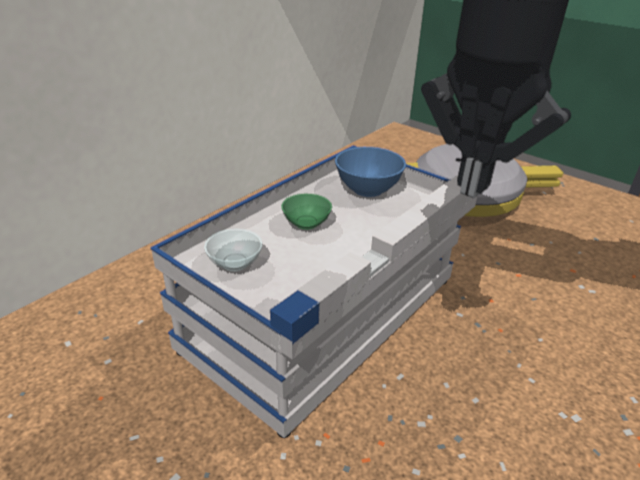

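View pics/side7z.png

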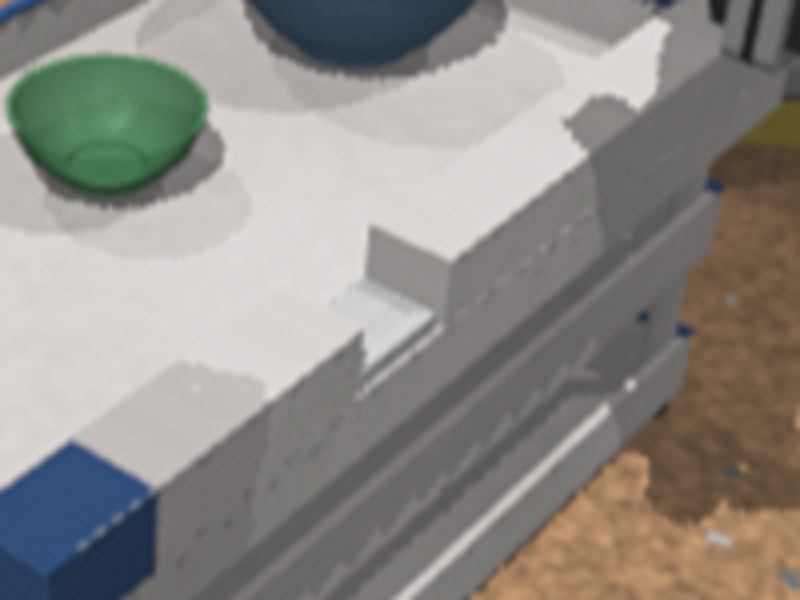

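View pics/top7.png

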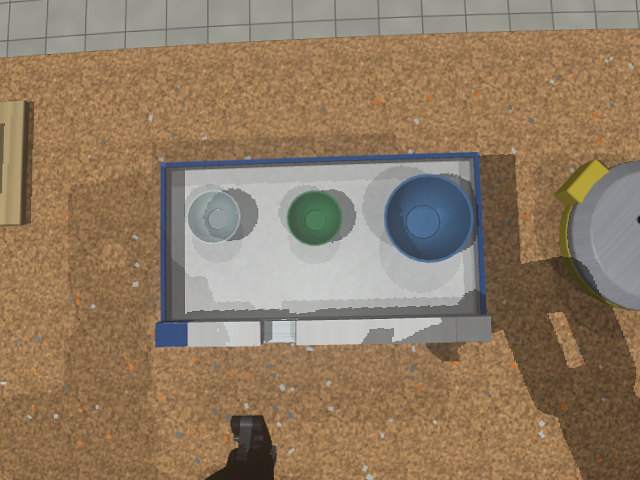

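The key now sits deep in the notch with only a thin sliver of its side showing, at about (395,345) in the crop. Compared with the first pictures, the dishes and bowl have not moved (top view about (215,215), (315,217) and (427,219)). The hand is clear and free of force, so I'll hand in.

```bash
python3 -c "
from rig import r
print(r.sign_off())"
```

```text
the job is handed in; nothing more can be done
None
```

The release key is pressed home and the hand is clear. I set the shut fingertip on the blue cap and slid it along the rail at about 5–7 N. At y ≈ 60 the force fell to zero and the tip dropped, so I pressed down inside the notch.

**Key:** it resisted with about 4 N, then stopped hard. At 32 N it gave only 0.2 mm more, 18.2 mm below the rail top where 18 mm means fully home. The final pictures show it sitting low in the notch.

**Bowl and dishes:** they are where they were in the first pictures, to within a pixel or two. The detector missed the bowl by name in the last top view and called it a dish, but its position matched.

**Hand:** it was clear, with no contact force, when I handed in at about 15 s of the 67 s allowed. Nothing was picked up.

**Disagreement:** the reported tool height was about 32 mm lower than the real fingertip. The cap top at 205 mm was touched at a reported 172.6 mm. Both cameras had shown a gap of about 36 mm, so I found all heights by touch and pictures.

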